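# Gauge a guide block and hold it in the drilling corner

### The arm

A 6-joint arm with a two-finger parallel gripper is mounted at the origin on the work surface. World frame = base frame: x ahead of the robot, y to its left, z up, the work surface at z = 0. Lengths are in mm, angles in degrees, forces in N, time in s.
With the tool pointing down it reaches from about 300 to 850 mm from the base axis. Payload 4.2 kg.
Tool frame: the origin (TCP) lies at the centre of the arm's flange, where the gripper is bolted on; the fingertips stand 191 mm ahead of it and the grasp point (between the pads) lies 172 mm ahead of it; z points along the fingers, y is the direction in which the jaws open and shut (so a half turn about z gives the same grasp; the last joint's range is limited). The gripper opens to 91 mm and grips with 3 to 60 N. Pads are 32 mm wide; open, the fingers measure 118 mm over their backs; the gripper's body (76 mm by 178 mm) begins 60 mm behind the grasp point.
Start: joints at [73.453, 18.312, 89.639, -0, 72.044, -1.146], TCP at [152.702, 554.351, 404.776] pointing down, gripper open.
Joint ranges: [-177.97, 177.97], [-48.28, 115.42], [12.27, 149.76], [-77.06, 257.06], [2.81, 150.46], [-146.56, 146.56]. Speed limits (degrees/s): [147.25, 147.25, 180, 180, 180, 180].

### API

Orientations are given as [roll, pitch, yaw] about the fixed x, y, z axes, in that order (R = Rz(yaw) Ry(pitch) Rx(roll)).
In Python, from workcell import status, vision, ticket gives the robot as it stands.
- The arm moves only by the shell command python3 -m jog 'ROWS' [FORCE]. ROWS is JSON, a list of rows, each a list of 7 numbers: the finger opening in m, from 0 to 0.0912, then the shift along the tool's x, y, z in m, then the turn, a rotation vector about the tool's x, y, z in rad. A call has 1 to 12 rows; each row shifts and turns the commanded pose from where the row before left it, along the tool's axes as they then stand; what a row does not reach is not made up. A row lasts 1/8 s, in which the tool goes at most 62.5 mm and 10.7 degrees, less where a joint would pass 70% of its speed; a pose out of reach is approached as far as the arm can. A call with a gripper value outside its range is refused whole. The fingers move at their own pace and stop on an object; FORCE is the grip in N (left out, the last holds). Time passes only in rows, so rows that do not move let the fingers close. It gives the time, the measured TCP pose, the force and the opening at its end, in the units of the state.
- status.state(): the state, without advancing time (a new reading comes with each control period).
- vision.grab_frame(name): name is "scene" or "top" or "wrist"; returns a dict with "color" (384x512x3 uint8, blue, green, red), "depth" (384x512 float32, mm along the optical axis (not along the pixel's ray), 0 where there is no reading), "fov_y" (degrees; the focal length in pixels is half the picture's height over the tangent of half this angle, whatever the lens; pixels are square), "cx", "cy" (the principal point, pixels), "pose" (4x4, takes a point from camera to world coordinates). Camera axes: x right, y down, z forward; pixel columns grow to the right and rows downward; lengths in mm; the calibration is good to about 2 mm. The wrist camera is an equidistant fisheye: a pixel r from the principal point sees the ray r / f radians off the axis. A picture is of the moment at which its call begins.
- ticket.job_done(): hands the job in, once; it reports no verdict.
Trained networks look in the newest picture that a camera, given by its name, has taken for a name from the list of things; names that differ only in an ending like _2 or _b are one class to them, and where a whole thing is asked for, a point or a joint stands for the part that bears it (a point fixed in the world has none). Each returns a list of dicts, best first, with "p" (0 to 1); they miss things now and then, are a little off and sometimes report something else, mostly with a low value. They report only what shows in the picture. A call takes as long as a camera call. They do not tell look-alikes from the thing itself.
- vision.find_in(camera, label): "location" ([x, y, z] in mm, in world coordinates, good to about 4 mm: the middle of the surface that is visible of it).
- vision.silhouettes(camera, label): "pixels" (384x512 bool, what is visible of it).
The state is a dict: "time_s": time; "qpos": joint angles; "qvel": joint speeds; "effort": joint torques, N m; "ee_pos": TCP position; "ee_rot": TCP orientation; "force": force on the tool from outside, world axes, zero at the start; "torque": the same for the moment, N m; "gripper_width": finger opening in mm.
Only numpy, scipy, OpenCV 4.12 (cv2) and the standard library are available. Lean on these libraries where they do the work, as an engineer would, in place of code of your own. Each camera call takes 0.05 s, during which the arm holds its last target.

### The job

Of the two guide blocks, slide the one whose bore fits all the way down over the gauge pin to prove it, then take it off and set it flat on the drilling table, pushed into the corner so that it is pressed firmly against both stop bars at once. Finish while still holding it there, pressing on both stops, ready for drilling: do not let go. Leave the jar, collar, plane, box, screwdriver and wrench where they are.

Things in the scene. Friction and masses are not known exactly. Their poses are not given: they have to be found in the camera images.
- block_mid (a point): The wide-bored guide block, the one that fits the pin: plain aluminium, 50 mm tall. Square flange 64 x 64 mm, 16 mm thick; from its middle a square boss 34 x 34 mm rises 34 mm, sides parallel to the flange's: grip it there. A round bore of 19 mm runs through from top to bottom. This point: on the bore's axis, 25 mm above the underside; x and y along the flange's sides, z up.
- block: The same wide-bored guide block, loose, 0.2 to 0.35 kg, flat on the table at the start; origin at the centre of its underside.
- tight_block_mid (a point): The other guide block: same outside shape, size and material, but its bore is only 13 mm, so it does not go onto the gauge pin. This point is on its axis, 25 mm above its underside.
- pin_foot (a point): The gauge: a fixed dark steel base plate 85 x 85 x 10 mm with one upright steel pin in its middle. The pin is 16 mm in diameter and stands 36 mm above the plate; its top 8 mm taper to 8 mm across. This point is on the pin's axis on the top face of the plate, 10 mm above the table; z up.
- corner (a point): Point where the inner faces of the drilling table's two stop bars would meet, on the plate's top face, 12 mm above the work surface. x points square at the far stop, y square at the left stop, z up; the free plate lies towards -x and -y. A guide block home in the corner has its axis at x = -32, y = -32 mm here, underside at z = 0.
- drill_table: The drilling table: a fixed flat grey plate, 150 mm (x) by 130 mm (y), 12 mm thick, smooth and oiled (friction about 0.2, stops too), with two steel stop bars at a right angle; origin at the centre of its underside; the corner point lies 45 mm in x and 35 mm in y from it. It is turned up to 20 degrees on the work surface.
- far_stop: The rigid stop bar at the +x side of the drilling table: 14 mm wide, 14 mm tall above the plate, its inner face at x = 0 of the corner point, running from y = -97 mm to -12 mm there. Origin at the centre of the plate's top face.
- left_stop: The rigid stop bar at the +y side of the drilling table: 14 mm wide, 14 mm tall above the plate, its inner face at y = 0 of the corner point, running from x = -97 mm to -12 mm there. Origin at the centre of the plate's top face.
- jar: Bystander, to be left alone: a screw-top glass jar, 68 mm across, 115 mm tall; origin in the middle of its footprint, on the work surface.
- collar: Bystander, to be left alone: a small stepped steel collar, 32 mm across, 34 mm tall, standing between the two guide blocks; origin in the middle of its footprint, on the work surface.
- plane: Bystander, to be left alone: a steel hand plane with wooden grips, 190 x 55 mm, about 85 mm tall; origin in the middle of its footprint, on the work surface.
- bit_box: Bystander, to be left alone: a closed cardboard box, 70 x 120 x 35 mm; origin in the middle of its footprint, on the work surface.
- screwdriver: Bystander, to be left alone: a screwdriver lying flat, 190 mm long, up to about 30 mm tall; origin in the middle of its footprint, on the work surface.
- wrench: Bystander, to be left alone: a steel wrench lying flat, 170 mm long; origin in the middle of its footprint, on the work surface.
There are look-alikes about, which are no part of the job. What is shaped like the part that bears pin_foot but green is not meant.

How it is judged:
By the outcome, as a careful person would: the job done as asked, in the order asked, and still so for the second after the job is handed in, while the arm keeps its last pose, push and grip.
It also fails if it takes over 51 s, if anything falls off the work surface, if the arm or the gripper's body presses on something with over 40 N, if the wrist force passes 120 N, or if a joint passes its speed limit or range.

## Working session

There is one attempt and no reset: what is moved stays moved. The work goes in short steps, Python scripts to look and compute and a shell command to move; the robot and the scene stay as the last step left them, time stands still between calls to the robot, and variables do not carry over. Pictures are saved under pics/ and viewed, and the job is handed in when it is done.

```bash
ls; mkdir -p pics; cat > h.py <<'E'
import numpy as np, cv2
from workcell import status, vision, ticket
def K(f):
    return f["color"].shape[0]/2/np.tan(np.radians(f["fov_y"])/2)
def px2w(f,u,v,d=None):
    d=f["depth"][int(v),int(u)] if d is None else d
    k=K(f); p=np.array([(u-f["cx"])/k*d,(v-f["cy"])/k*d,d,1]); return (f["pose"]@p)[:3]
def w2px(f,p,fish=False):
    c=np.linalg.inv(f["pose"])@np.append(p,1); k=K(f)
    if not fish: return np.array([c[0]/c[2]*k+f["cx"],c[1]/c[2]*k+f["cy"]])
    r=np.hypot(c[0],c[1]); t=np.arctan2(r,c[2]); return np.array([f["cx"]+c[0]/r*t*k,f["cy"]+c[1]/r*t*k])
def cloud(f):
    h,w=f["depth"].shape; k=K(f); v,u=np.mgrid[:h,:w]; d=f["depth"]
    P=np.stack([(u-f["cx"])/k*d,(v-f["cy"])/k*d,d,np.ones_like(d)],-1)
    return (P@f["pose"].T)[...,:3]
E
python3 - <<'E'
from h import *
for n in ["scene","top","wrist"]:
    f=vision.grab_frame(n); cv2.imwrite(f"pics/{n}0.png",f["color"]); np.save(f"{n}0.npy",f,allow_pickle=True)
    print(n,f["fov_y"],f["cx"],f["cy"],np.round(f["pose"],3).tolist())
    for l in ["block_mid","tight_block_mid","pin_foot","drill_table","far_stop","left_stop","jar","collar","plane","bit_box","screwdriver","wrench"]:
        r=vision.find_in(n,l)
        out=[]
        for q in r[:4]: out.append((round(q["p"],2),np.round(q["location"]).tolist(),np.round(w2px(f,q["location"],n=="wrist")).tolist()))
        print(" ",l,out)
print(status.state())
E
```

```text
pics
scene 44.10343248585466 255.5033304841452 192.2615003859426 [[-0.867, 0.337, -0.367, 957.939], [0.498, 0.604, -0.622, 690.43], [0.012, -0.723, -0.691, 789.865], [0.0, 0.0, 0.0, 1.0]]
  block_mid [(0.94, [483.0, 6.0, 17.0], [281.0, 186.0]), (0.67, [353.0, -147.0, 4.0], [291.0, 140.0]), (0.53, [760.0, 46.0, 83.0], [178.0, 220.0])]
  tight_block_mid [(0.66, [651.0, 50.0, 17.0], [227.0, 223.0])]
  pin_foot [(0.77, [495.0, 264.0, 8.0], [343.0, 266.0]), (0.69, [558.0, 402.0, 11.0], [361.0, 331.0])]
  drill_table [(0.57, [502.0, -222.0, 12.0], [230.0, 139.0])]
  far_stop [(0.72, [495.0, 263.0, 10.0], [343.0, 265.0]), (0.46, [546.0, -253.0, 24.0], [210.0, 134.0])]
  left_stop [(0.76, [493.0, -188.0, 26.0], [239.0, 141.0]), (0.73, [496.0, 265.0, 10.0], [343.0, 266.0])]
  jar [(0.71, [760.0, 47.0, 83.0], [178.0, 219.0])]
  collar [(0.73, [559.0, 8.0, 18.0], [254.0, 197.0]), (0.67, [353.0, -147.0, 4.0], [291.0, 140.0]), (0.19, [649.0, 51.0, 17.0], [228.0, 223.0])]
  plane [(0.62, [770.0, 221.0, 41.0], [213.0, 297.0])]
  bit_box [(0.79, [781.0, -141.0, 39.0], [139.0, 184.0])]
  screwdriver 
[... 1604 characters left out ...]
])]
  bit_box []
  screwdriver []
  wrench []
{'time_s': 1.95, 'qpos': array([ 7.34534336e+01,  1.83116486e+01,  8.96395823e+01,  1.41275151e-03,
        7.20436733e+01, -1.14559962e+00]), 'qvel': array([-0.10070505,  0.04024486, -0.04711566, -0.04679554, -0.12563646,
        0.03279557]), 'effort': array([-4.68423423e-06, -4.12344539e+01, -2.32226872e+01,  7.27445539e-02,
        3.74493934e-02,  4.28714941e-06]), 'ee_pos': array([152.69596815, 554.35059431, 404.77449541]), 'ee_rot': array([ 1.79994878e+02, -1.24182670e-03,  1.64598598e+02]), 'force': array([ 0.41076347, -0.6533505 , -0.46425107]), 'torque': array([-0.00908168,  0.00473589,  0.00086088]), 'gripper_width': 91.36436431327388}
```

```bash
python3 - <<'E'
import cv2
for n in ["scene","top"]:
    cv2.imwrite(f"pics/{n}0b.png",cv2.resize(cv2.imread(f"pics/{n}0.png"),(800,600),interpolation=cv2.INTER_CUBIC))
E
```

```text
(no output)
```

View pics/scene0b.png

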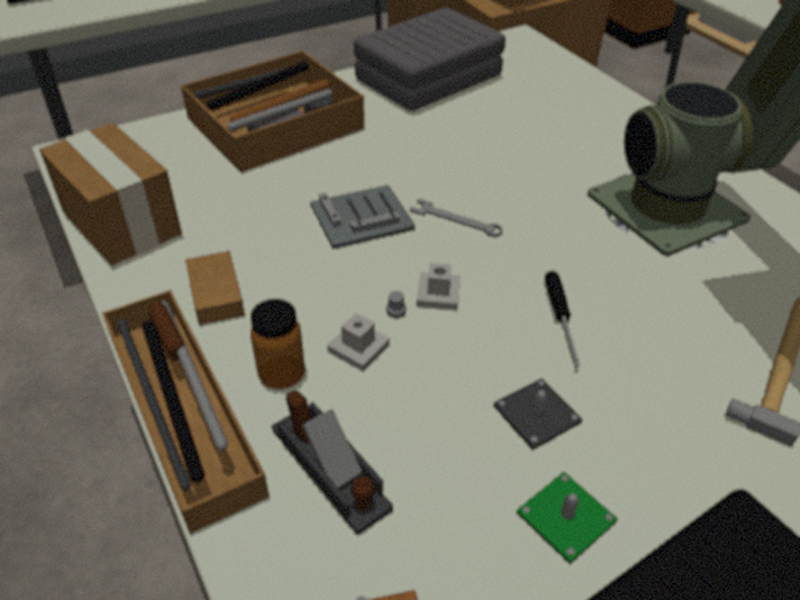

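View pics/top0b.png

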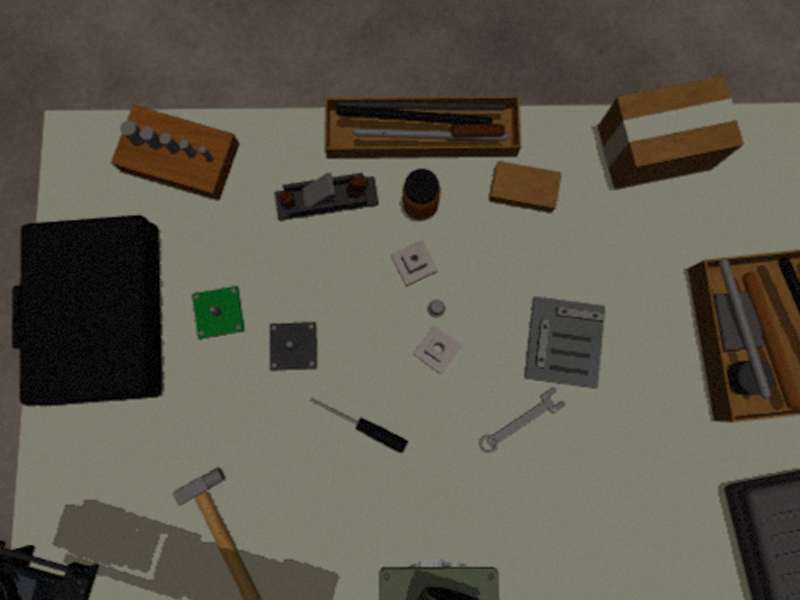

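View pics/wrist0.png

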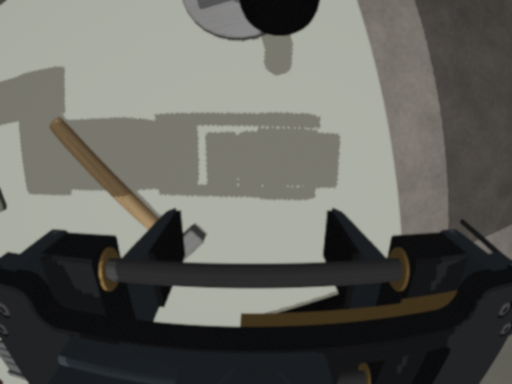

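Scene view: two blocks, at (281,183) and (228,215) in native pixels. The dark gauge is at (343,264), with a green look-alike at (363,330). In the top view the near block at (280,223) appears to have the larger bore, so I'll crop both blocks and compare.

```bash
python3 - <<'E'
from h import *
fs={n:np.load(f"{n}0.npy",allow_pickle=True).item() for n in ["scene","top"]}
s=fs["scene"]["color"]; t=fs["top"]["color"]
c=[s[160:205,255:305],s[195:240,205:255],t[200:245,255:305],t[147:192,240:290]]
im=[cv2.resize(x,(400,300),interpolation=cv2.INTER_CUBIC) for x in c]
cv2.imwrite("pics/crop1.png",np.vstack([np.hstack(im[:2]),np.hstack(im[2:])]))
for n,f in fs.items():
    P=cloud(f)
    for nm,(x,y,r) in dict(A=(478,0,60),B=(640,45,60)).items():
        m=(abs(P[...,0]-x)<r)&(abs(P[...,1]-y)<r)
        for lo,hi in [(8,24),(42,58)]:
            mm=m&(P[...,2]>lo)&(P[...,2]<hi)
            q=P[mm]
            if nm=="A" or 1:
                # drop collar
                k=np.hypot(q[:,0]-552,q[:,1]-5)>22; q=q[k]
            if len(q)<5: print(n,nm,lo,len(q)); continue
            rect=cv2.minAreaRect(q[:,:2].astype(np.float32))
            print(n,nm,lo,len(q),np.round(np.median(q[:,2]),1),np.round(rect[0],1),np.round(rect[1],1),round(rect[2],1))
    m=(abs(P[...,0]-485)<70)&(abs(P[...,1]-262)<70)&(P[...,2]>5)&(P[...,2]<16); q=P[m]
    r=cv2.minAreaRect(q[:,:2].astype(np.float32)); print(n,"gauge",len(q),np.median(q[:,2]),r)
    m=(abs(P[...,0]-485)<70)&(abs(P[...,1]-262)<70)&(P[...,2]>30); q=P[m]; print("pin",len(q),q.mean(0) if len(q) else 0, q.max(0) if len(q) else 0)
    m=(abs(P[...,0]-495)<110)&(abs(P[...,1]+230)<100)&(P[...,2]>6); q=P[m]
    r=cv2.minAreaRect(q[:,:2].astype(np.float32)); print(n,"dt",len(q),np.median(q[:,2]),r)
    z0=P[(P[...,2]<10)&(P[...,2]>-10)][:,2]; print("table z",np.median(z0))
E
```

```text
scene A 8 379 16.2 [479.9  -2.4] [68.1 64.5] 54.7
scene A 42 163 49.6 [480.4  -1.6] [38.2 33.8] 54.7
scene B 8 439 16.3 [640.3  39.1] [66.  66.8] 24.6
scene B 42 229 50.0 [640.4  39. ] [37.  36.5] 23.6
scene gauge 1308 10.336635676596586 ((488.5437316894531, 256.3907470703125), (88.96746826171875, 94.4560775756836), 0.646752655506134)
pin 65 [491.82095463 262.08628475  40.28889475] [497.15340576 268.75429753  48.89080037]
scene dt 1764 12.67019165733285 ((474.3590393066406, -228.40652465820312), (134.68568420410156, 188.689697265625), 81.59080505371094)
table z 0.43474035349476026
top A 8 366 15.3 [476.5  -0.9] [63.7 64.3] 53.7
top A 42 122 49.2 [476.5  -1. ] [33.8 33.9] 53.4
top B 8 333 15.1 [636.6  39.6] [65.5 64.1] 24.7
top B 42 141 49.2 [637.   39.7] [34.7 34.7] 23.9
top gauge 850 9.284305378155295 ((484.64227294921875, 261.850341796875), (126.22154235839844, 130.40440368652344), 88.86284637451172)
pin 26 [484.89694437 259.79322738  41.49272639] [492.1343115  265.48941622  50.88056008]
top dt 2459 11.666285441225682 ((490.35467529296875, -229.9858856201172), (190.18255615234375, 214.19259643554688), 86.85855102539062)
table z -0.5749091299426254
```

View pics/crop1.png

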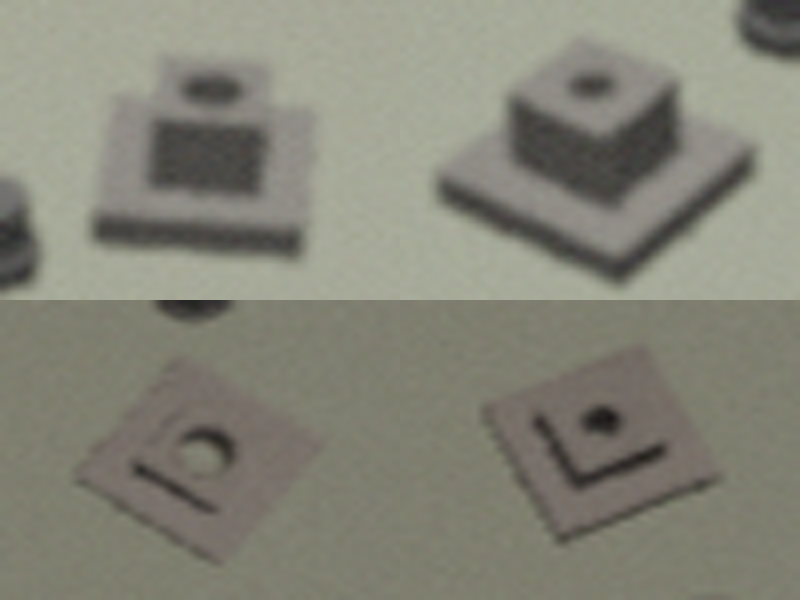

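The near block (native scene 281,183; top 280,223) has the clearly wider bore in both views, so it is the one that fits. The far block (228,215 / 265,168) has the narrow bore. The gauge is the dark plate at (343,264) and I'm leaving the green one alone. Next I'll move over the gauge and look with the wrist camera.

```bash
python3 -m jog '[[0.0912,-0.050,-0.0243,0.005,0,0,0],[0.0912,-0.050,-0.0243,0.005,0,0,0],[0.0912,-0.050,-0.0243,0.005,0,0,0],[0.0912,-0.050,-0.0243,0.005,0,0,0],[0.0912,-0.050,-0.0243,0.005,0,0,0],[0.0912,-0.050,-0.0243,0.005,0,0,0],[0.0912,-0.050,-0.0243,0.005,0,0,0],[0.0912,-0.050,-0.0243,0.005,0,0,0],[0.0912,0,0,0,0,0,0.18],[0.0912,0,0,0,0,0,0.18],[0.0912,0,0,0,0,0,0],[0.0912,0,0,0,0,0,0]]' 40; cat >> h.py <<'E'
def wcloud(f):
    h,w=f["depth"].shape; k=K(f); v,u=np.mgrid[:h,:w]; d=f["depth"]
    x=(u-f["cx"]);y=(v-f["cy"]); r=np.hypot(x,y)+1e-9; t=r/k; s=np.tan(t)/r
    P=np.stack([x*s*d,y*s*d,d,np.ones_like(d)],-1)
    return (P@f["pose"].T)[...,:3]
def wray(f,u,v,z):
    x=u-f["cx"];y=v-f["cy"];r=np.hypot(x,y)+1e-9;t=r/K(f)
    d=f["pose"][:3,:3]@np.array([x/r*np.sin(t),y/r*np.sin(t),np.cos(t)]);o=f["pose"][:3,3]
    return o+d*(z-o[2])/d[2]
def tool(d,yaw):
    c,s=np.cos(np.radians(yaw)),np.sin(np.radians(yaw))
    return np.round([d[0]*c+d[1]*s,d[0]*s-d[1]*c,-d[2]],1)
E
python3 - <<'E'
from h import *
f=vision.grab_frame("wrist"); np.save("w1.npy",f,allow_pickle=True)
im=f["color"].copy()
for l in ["pin_foot"]:
    for q in vision.find_in("wrist",l): print(l,q["p"],np.round(q["location"],1),w2px(f,q["location"],True))
cv2.imwrite("pics/w1.png",im)
s=status.state(); print(s["time_s"],s["ee_pos"],s["ee_rot"])
E
```

```text
time_s: 3.45
ee_pos: [486.6, 260.8, 364.8]
ee_rot: [180.0, 0.0, 144.1]
force: [0.1, -0.3, -0.3]
gripper_width: 91.1
pin_foot 0.9 [544.7 394.2  11. ] [371.96859085 148.61018247]
pin_foot 0.59 [487.9 258.3  12.4] [252.2107656  175.34355898]
3.55 [486.56282116 260.89418787 364.81913994] [1.79990951e+02 2.39858673e-03 1.44090286e+02]
```

View pics/w1.png

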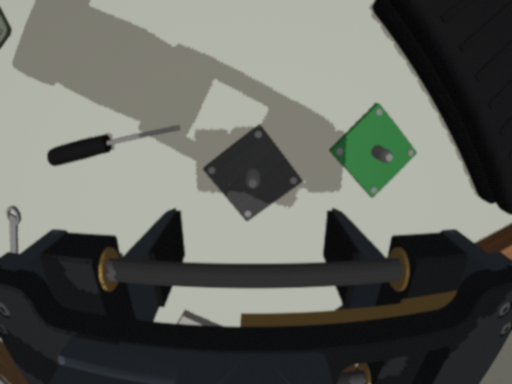

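The wrist picture shows the dark gauge plate, with corner screws at about (258,134), (211,170), (248,214) and (294,181) and the pin at about (253,177). The green look-alike is at (373,150).

```bash
python3 - <<'E'
from h import *
f=np.load("w1.npy",allow_pickle=True).item()
P=wcloud(f); g=f["color"]
c=cv2.resize(g[115:230,195:310],(600,600),interpolation=cv2.INTER_CUBIC)
c=cv2.convertScaleAbs(c,alpha=1.8,beta=10); cv2.imwrite("pics/w1c.png",c)
for u,v in [(258,134),(211,170),(248,214),(294,181)]: print(np.round(wray(f,u,v,10),1),P[v,u].round(1))
m=(abs(P[...,0]-486)<75)&(abs(P[...,1]-260)<75)&(P[...,2]>5)&(P[...,2]<15); q=P[m]
r=cv2.minAreaRect(q[:,:2].astype(np.float32)); print(len(q),np.median(q[:,2]),r)
m=(abs(P[...,0]-486)<40)&(abs(P[...,1]-260)<40)&(P[...,2]>40)&(P[...,2]<55); q=P[m]; print(len(q),q.mean(0),np.argwhere(m).mean(0),q.max(0),q.min(0))
E
```

```text
[453.1 291.5  10. ] [452.9 291.6  12.1]
[454.9 222.8  10. ] [454.7 223.3  12. ]
[524.5 225.5  10. ] [523.7 226.1  12.4]
[522.7 293.8  10. ] [522.1 293.9  11.9]
4917 10.697089260762084 ((487.9474792480469, 258.4222717285156), (85.76107025146484, 86.10327911376953), 1.9316790103912354)
140 [487.19171662 259.05775763  44.12165395] [181.84285714 252.29285714] [495.34535148 265.83407656  48.51270709] [480.44758712 251.14864362  40.02263371]
```

View pics/w1c.png

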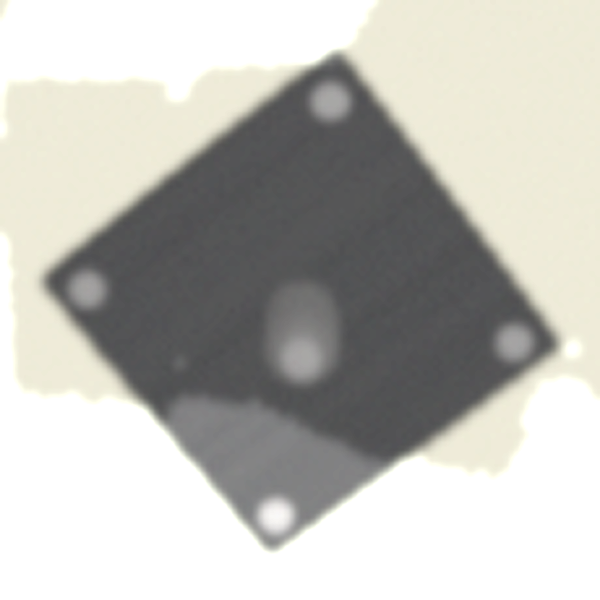

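```bash
python3 -m jog '[[0.07,-0.0245,-0.036,0.006,0,0,0],[0.07,-0.0245,-0.036,0.006,0,0,0],[0.07,-0.0245,-0.036,0.006,0,0,0],[0.07,-0.0245,-0.036,0.006,0,0,0],[0.07,-0.0245,-0.036,0.006,0,0,0],[0.07,-0.0245,-0.036,0.006,0,0,0],[0.07,0,0,0,0,0,0],[0.07,0,0,0,0,0,0]]' 40
python3 - <<'E'
from h import *
f=np.load("w1.npy",allow_pickle=True).item(); print("pintop",wray(f,252.5,183.6,46))
f=vision.grab_frame("wrist"); np.save("w2.npy",f,allow_pickle=True)
g=f["color"]; cv2.imwrite("pics/w2.png",g)
P=wcloud(f)
for lo,hi in [(10,22),(44,56)]:
    m=(abs(P[...,0]-478)<55)&(abs(P[...,1])<55)&(P[...,2]>lo)&(P[...,2]<hi)&(np.hypot(P[...,0]-553,P[...,1]-5)>25); q=P[m]
    print(lo,len(q),np.median(q[:,2]),cv2.minAreaRect(q[:,:2].astype(np.float32)))
for l in ["block_mid"]:
    for q in vision.find_in("wrist",l): print(l,q["p"],np.round(q["location"],1),w2px(f,q["location"],True))
s=status.state(); print(s["time_s"],s["ee_pos"],s["ee_rot"])
E
```

```text
time_s: 4.55
ee_pos: [478.6, -0.1, 328.9]
ee_rot: [180.0, 0.0, 144.0]
force: [-0.8, 0.5, 0.5]
gripper_width: 70.1
pintop [488.4451454 258.4251436  46.       ]
10 2319 16.69008759031209 ((479.0963439941406, -3.6353225708007812), (64.36658477783203, 64.74299621582031), 53.75944900512695)
44 1100 50.65450191566728 ((478.89044189453125, -3.5064659118652344), (33.858463287353516, 34.13111877441406), 53.24941635131836)
block_mid 0.96 [479.   -2.8  18. ] [251.16870913 184.77701877]
4.65 [478.7078908    0.51792246 328.97184292] [1.79959619e+02 1.29109201e-02 1.44066533e+02]
```

View pics/w2.png

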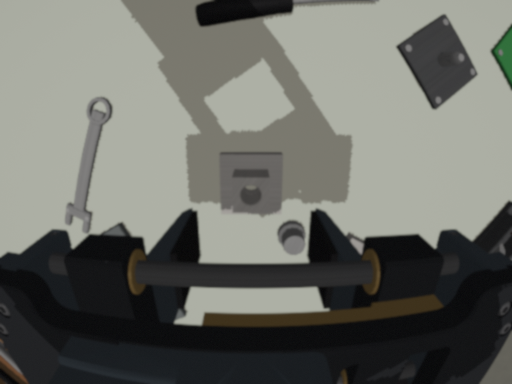

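In view w2 the chosen block is at (251,183), with its bore at (251,195) and the collar at (292,237). Its top is at z ≈ 50.6 and its centre at (479,-3.6). Now I'll descend and grip it.

```bash
python3 -m jog '[[0.07,-0.0025,-0.0027,0,0,0,0.01],[0.07,0,0,0.04,0,0,0],[0.07,0,0,0.04,0,0,0],[0.07,0,0,0.025,0,0,0],[0.07,0,0,0.014,0,0,0],[0.07,0,0,0,0,0,0],[0.03,0,0,0,0,0,0],[0.03,0,0,0,0,0,0],[0.03,0,0,0,0,0,0],[0.03,0,0,0,0,0,0]]' 40
```

```text
time_s: 5.9
ee_pos: [479.1, -4.1, 210.1]
ee_rot: [180.0, 0.0, 143.4]
force: [-0.7, 0.9, 4.8]
gripper_width: 33.6
```

```bash
python3 -m jog '[[0.03,0,0,-0.03,0,0,0],[0.03,0,0,-0.04,0,0,0],[0.03,0.0249,0.0361,-0.02,0,0,0],[0.03,0.0249,0.0361,0,0,0,0],[0.03,0.0249,0.0361,0,0,0,0],[0.03,0.0249,0.0361,0,0,0,0],[0.03,0.0249,0.0361,0,0,0,0],[0.03,0.0246,0.0359,0,0,0,0],[0.03,0,0,0,0,0,0],[0.03,0,0,0,0,0,0],[0.03,0,0,0,0,0,0]]' 40
python3 - <<'E'
from h import *
f=vision.grab_frame("wrist"); np.save("w3.npy",f,allow_pickle=True)
g=f["color"]; cv2.imwrite("pics/w3.png",cv2.resize(g[100:290,130:380],(800,600)))
f=vision.grab_frame("scene"); np.save("s3.npy",f,allow_pickle=True)
cv2.imwrite("pics/s3.png",cv2.resize(f["color"][200:300,280:410],(780,600),interpolation=cv2.INTER_CUBIC))
s=status.state(); print(s["time_s"],s["ee_pos"],s["ee_rot"],s["gripper_width"],s["force"])
E
```

```text
time_s: 7.28
ee_pos: [488.2, 257.5, 299.5]
ee_rot: [-179.9, -0.0, 143.3]
force: [0.5, -0.5, -3.2]
gripper_width: 33.9
7.375 [488.32695579 257.58290043 299.76082217] [-1.79983106e+02 -5.93889856e-03  1.43324201e+02] 33.68100834683861 [ 0.57260151  0.11244932 -3.2308693 ]
```

View pics/w3.png

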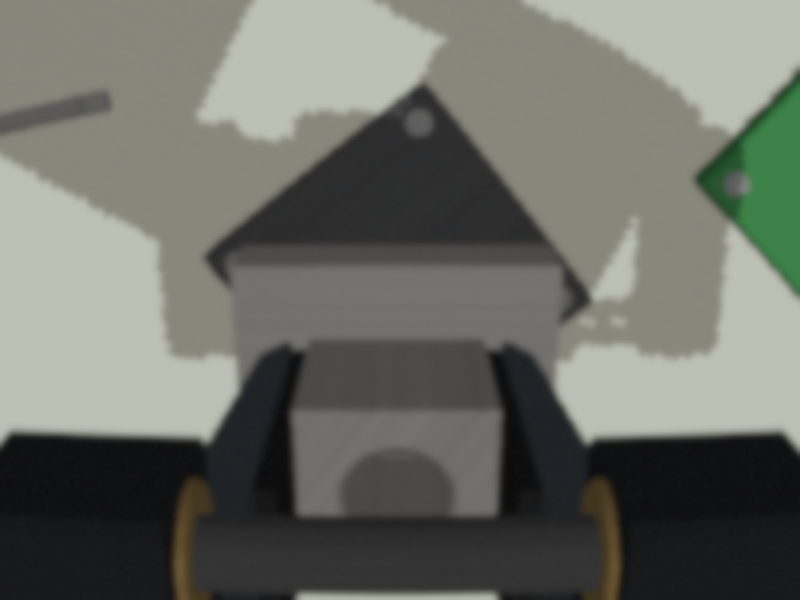

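View pics/s3.png

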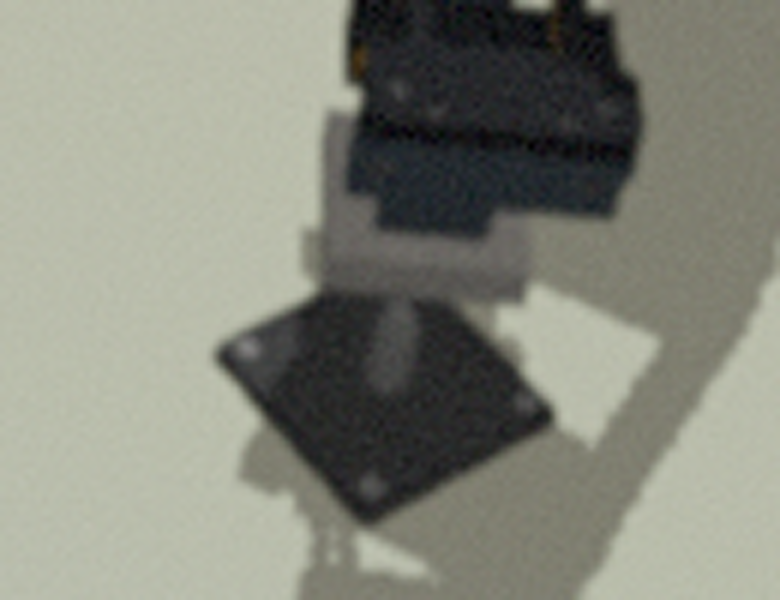

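Wrist picture w3 shows the block level in the jaws. The boss front edge is at crop row 407 and the flange front edge at row 263. I'll work out the bore position in the same camera's calibration.

```bash
python3 - <<'E'
from h import *
f=np.load("w3.npy",allow_pickle=True).item()
yaw=np.radians(143.35); X=np.array([np.cos(yaw),np.sin(yaw)]); Y=np.array([np.sin(yaw),-np.cos(yaw)])
z0=299.6-210.1
tcp=np.array([488.3,257.6]); pin=np.array([488.4,258.4])
U=lambda c:c/3.2+130
V=lambda r:r/(600/190)+100
P=wcloud(f)
for n,u,v,z,o in [("boss",397,408,50,17),("flange",397,263,16,32),("borefront",398,448,50,9.5)]:
    w=wray(f,U(u),V(v),z0+z)[:2]; print(n,w.round(1),"x off of centre from TCP",((w-tcp)@X-o).round(2),"y",((w-tcp)@Y).round(2))
for lo,hi,o in [(z0+10,z0+22,32),(z0+44,z0+56,17)]:
    m=(abs(P[...,0]-488)<60)&(abs(P[...,1]-258)<60)&(P[...,2]>lo)&(P[...,2]<hi); q=P[m]
    a=(q[:,:2]-tcp)@X; b=(q[:,:2]-tcp)@Y
    print(len(q),np.median(q[:,2]),"xmax-o",np.percentile(a,99)-o,"y",np.percentile(b,[1,99]))
print("pin-tcp",((pin-tcp)@X).round(2),((pin-tcp)@Y).round(2))
# scene check: flange and pin
f=np.load("s3.npy",allow_pickle=True).item(); P=cloud(f)
m=(abs(P[...,0]-488)<60)&(abs(P[...,1]-258)<60)&(P[...,2]>15)&(P[...,2]<44);q=P[m];print("pin scene",len(q),q.mean(0))
E
```

```text
boss [474.  268.2] x off of centre from TCP 0.82 y 0.01
flange [461.9 277.3] x off of centre from TCP 0.93 y 0.04
borefront [480. 264.] x off of centre from TCP 0.92 y 0.18
3157 106.05719132668034 xmax-o 0.8596774463346506 y [-31.57640799  31.09535351]
2315 139.79820553995373 xmax-o 1.6001594821880083 y [-26.51681111  25.75130087]
pin-tcp 0.4 0.7
pin scene 82 [492.64091446 263.06152673  31.90479168]
```

```bash
python3 -m jog '[[0.03,-0.0005,0.0006,0.02,0,0,0],[0.03,0,0,0.018,0,0,0],[0.03,0,0,0.004,0,0,0],[0.03,0,0,0.004,0,0,0],[0.03,0,0,0.003,0,0,0],[0.03,0,0,0,0,0,0]]' 40
python3 - <<'E'
from h import *
s=status.state(); print(s["ee_pos"],s["force"],s["torque"])
f=vision.grab_frame("scene"); cv2.imwrite("pics/s4.png",cv2.resize(f["color"][200:300,280:410],(780,600),interpolation=cv2.INTER_CUBIC))
E
```

```text
time_s: 8.12
ee_pos: [489.1, 258.7, 251.0]
ee_rot: [180.0, 0.0, 143.4]
force: [0.0, 0.3, -3.4]
gripper_width: 34.1
[489.12293405 258.73001624 250.98491872] [ 0.01425397  0.29918204 -3.4355761 ] [-0.06861871  0.0412313  -0.00576341]
```

View pics/s4.png

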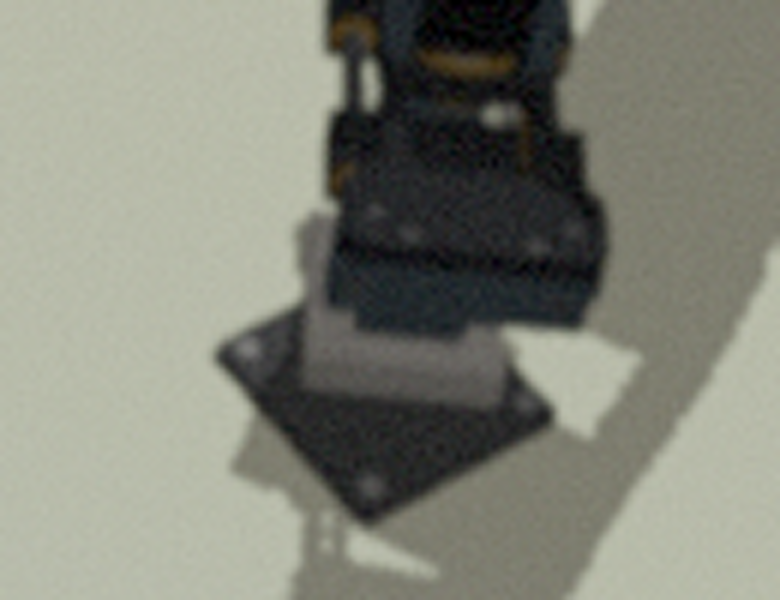

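```bash
python3 -m jog '[[0.03,0,0,0.003,0,0,0],[0.03,0,0,0.003,0,0,0],[0.03,0,0,0.003,0,0,0],[0.03,0,0,0,0,0,0]]' 40
```

```text
time_s: 8.68
ee_pos: [489.0, 258.7, 241.4]
ee_rot: [-180.0, -0.0, 143.4]
force: [-0.3, -0.1, -3.3]
gripper_width: 34.2
```

```bash
python3 -m jog '[[0.03,0,0,0.005,0,0,0],[0.03,0,0,0.005,0,0,0],[0.03,0,0,0.005,0,0,0],[0.03,0,0,0.003,0,0,0],[0.03,0,0,0,0,0,0]]' 40
```

```text
time_s: 9.3
ee_pos: [489.0, 258.7, 223.4]
ee_rot: [-180.0, -0.0, 143.4]
force: [0.0, -0.0, -2.6]
gripper_width: 34.1
```

```bash
python3 -m jog '[[0.03,0,0,0.0015,0,0,0],[0.03,0,0,0.0015,0,0,0],[0.03,0,0,0,0,0,0],[0.03,0,0,0,0,0,0]]' 40
```

```text
time_s: 9.8
ee_pos: [489.1, 258.7, 220.8]
ee_rot: [180.0, 0.0, 143.4]
force: [-0.5, -0.9, -3.1]
gripper_width: 33.6
```

```bash
python3 -m jog '[[0.03,0,0,0.001,0,0,0],[0.03,0,0,0.0007,0,0,0],[0.03,0,0,0,0,0,0],[0.03,0,0,0,0,0,0]]' 40
```

```text
time_s: 10.3
ee_pos: [489.1, 258.8, 220.1]
ee_rot: [180.0, 0.0, 143.4]
force: [-1.3, -0.6, 4.4]
gripper_width: 33.7
```

```bash
python3 - <<'E'
from h import *
f=vision.grab_frame("scene"); cv2.imwrite("pics/s5.png",cv2.resize(f["color"][200:300,280:410],(780,600),interpolation=cv2.INTER_CUBIC))
P=cloud(f); m=(abs(P[...,0]-488)<50)&(abs(P[...,1]-258)<50)&(P[...,2]>20)&(P[...,2]<32);q=P[m];print(len(q),np.percentile(q[:,2],[25,50,75]))
E
```

```text
314 [24.96879435 26.04800122 27.2456705 ]
```

View pics/s5.png

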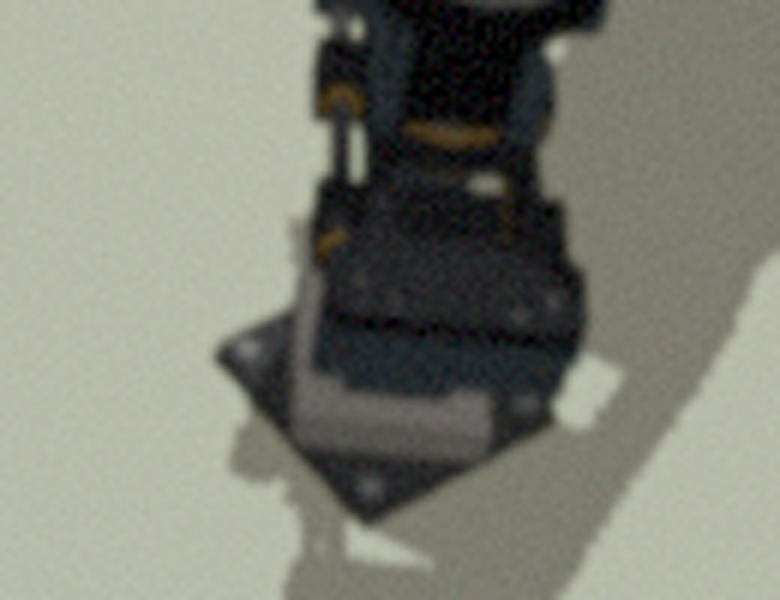

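The block is seated: the flange top reads about 26 mm (10 + 16) and contact force rose at TCP z 220.1 as expected. Lifting off and heading to the drilling table.

```bash
python3 -m jog '[[0.03,0,0,-0.02,0,0,0],[0.03,0,0,-0.04,0,0,0],[0.03,0,0,-0.04,0,0,0],[0.03,-0.0386,-0.0384,-0.025,0,0,0],[0.03,-0.0386,-0.0384,-0.025,0,0,0],[0.03,-0.0386,-0.0384,-0.025,0,0,0],[0.03,-0.0386,-0.0384,-0.025,0,0,0],[0.03,-0.0386,-0.0384,0,0,0,0],[0.03,-0.0386,-0.0384,0,0,0,0],[0.03,-0.0386,-0.0384,0,0,0,0],[0.03,-0.0386,-0.0384,0,0,0,0],[0.03,-0.0386,-0.0384,0,0,0,0]]' 40;  python3 -m jog '[[0.03,0,0,0,0,0,-0.178],[0.03,0,0,0,0,0,-0.178],[0.03,0,0,0,0,0,-0.178],[0.03,0,0,0,0,0,0],[0.03,0,0,0,0,0,0],[0.03,0,0,0,0,0,0]]' 40
python3 - <<'E'
from h import *
f=vision.grab_frame("wrist"); np.save("w6.npy",f,allow_pickle=True)
cv2.imwrite("pics/w6.png",f["color"])
s=status.state(); print(s["time_s"],s["ee_pos"],s["ee_rot"])
E
```

```text
time_s: 11.85
ee_pos: [561.8, -227.6, 418.7]
ee_rot: [180.0, -0.0, 143.4]
force: [1.4, -0.2, -2.8]
gripper_width: 33.7
time_s: 12.6
ee_pos: [561.9, -225.8, 418.9]
ee_rot: [180.0, -0.0, 173.9]
force: [0.4, -0.1, -3.1]
gripper_width: 33.7
12.65 [ 561.89390714 -225.81045014  419.02007572] [1.79996538e+02 9.90595595e-04 1.73940444e+02]
```

View pics/w6.png

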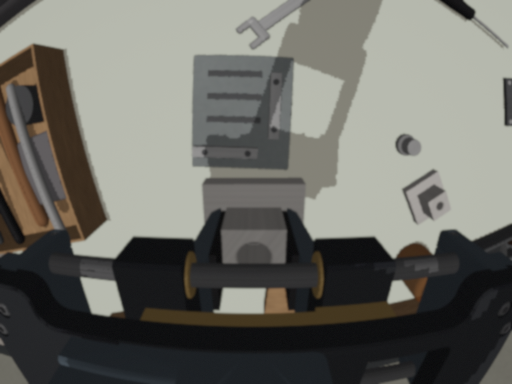

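View w6: the plate spans (193,55) to (293,168), the left stop is the bar on the right at (276,106), and the far stop is the lower bar at (229,153).

```bash
python3 - <<'E'
from h import *
f=np.load("w6.npy",allow_pickle=True).item(); P=wcloud(f)
m=(P[...,2]>6)&(P[...,2]<40); m[:,:185]=0;m[:,300:]=0;m[:50]=0;m[172:]=0
q=P[m]; r=cv2.minAreaRect(q[:,:2].astype(np.float32)); print("plate",len(q),np.median(q[:,2]),np.round(r[0],1),np.round(r[1],1),r[2])
mb=m&(P[...,2]>20)
n,lab=cv2.connectedComponents(mb.astype(np.uint8))
R={}
for i in range(1,n):
    q=P[lab==i]
    if len(q)<100: continue
    r=cv2.minAreaRect(q[:,:2].astype(np.float32)); print("bar",len(q),np.median(q[:,2]),np.round(r[0],1),np.round(r[1],1),round(r[2],2),np.argwhere(lab==i).mean(0)[::-1].round())
c=cv2.resize(f["color"][45:175,183:303],(554,600),interpolation=cv2.INTER_CUBIC); c=cv2.convertScaleAbs(c,alpha=1.5); cv2.imwrite("pics/w6c.png",c)
E
```

```text
plate 11147 12.784776760247098 [ 491.9 -234.2] [131.  150.9] 81.79329681396484
bar 769 26.61716174079322 [ 488.1 -191.3] [15.2 85.1] 81.48 [275. 105.]
bar 758 26.598977779321643 [ 540.4 -260.7] [84.2 14.5] 81.25 [225. 152.]
```

View pics/w6c.png

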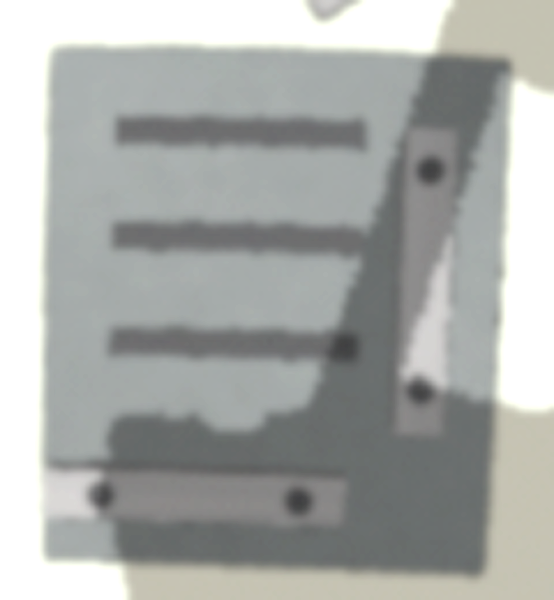

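The wrist fit puts the table at -8.4° and the corner at (541.3,-206.1); the plate and both bars agree within 0.5 mm. Top and scene views give the same location within about 4 mm. I'll go above a point 12 mm clear of both stops and look again.

```bash
python3 -m jog '[[0.03,0,0,0,0,0,0.04],[0.03,0.0332,-0.0138,0.02,0,0,0],[0.03,0.0332,-0.0138,0.02,0,0,0],[0.03,0,0,0.045,0,0,0],[0.03,0,0,0.045,0,0,0],[0.03,0,0,0.03,0,0,0],[0.03,0,0,0,0,0,0],[0.03,0,0,0,0,0,0]]' 40
python3 - <<'E'
from h import *
f=vision.grab_frame("wrist"); np.save("w7.npy",f,allow_pickle=True)
cv2.imwrite("pics/w7.png",f["color"])
f=vision.grab_frame("top"); np.save("t7.npy",f,allow_pickle=True)
cv2.imwrite("pics/t7.png",cv2.resize(f["color"][160:270,310:420],(600,600),interpolation=cv2.INTER_CUBIC))
s=status.state(); print(s["time_s"],s["ee_pos"],s["ee_rot"],s["force"])
E
```

```text
time_s: 13.65
ee_pos: [492.9, -243.9, 260.4]
ee_rot: [-180.0, 0.1, 171.7]
force: [0.8, -0.4, -2.2]
gripper_width: 33.8
13.75 [ 492.89955114 -243.88465969  260.82199073] [-179.93574626    0.20328338  171.69698098] [-0.5925597  -0.30737383 -2.94630478]
```

View pics/w7.png

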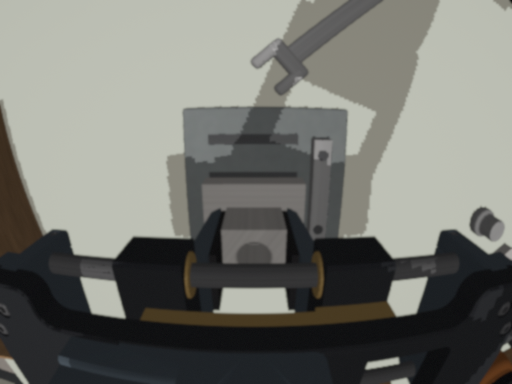

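View pics/t7.png

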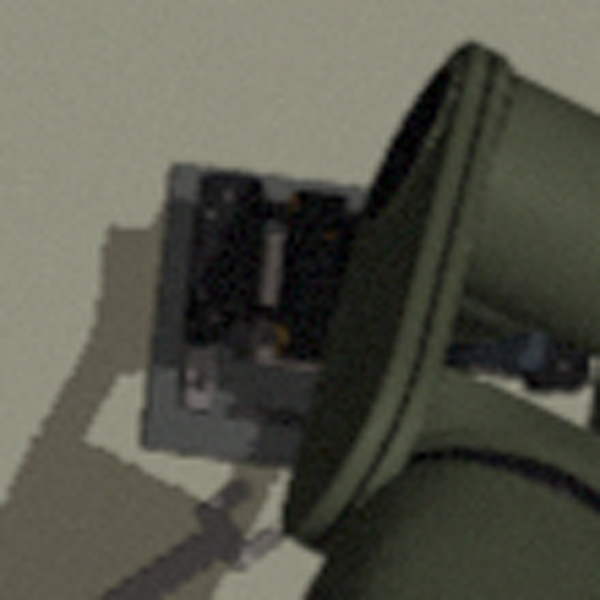

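In w7 the held block is parallel to the plate, with a gap to the left stop at (320,185). Descending until it touches the plate.

```bash
python3 -m jog '[[0.03,0,0,0.02,0,0,0],[0.03,0,0,0.01,0,0,0],[0.03,0,0,0.004,0,0,0],[0.03,0,0,0.002,0,0,0],[0.03,0,0,0,0,0,0],[0.03,0,0,0,0,0,0]]' 50; python3 -m jog '[[0.03,0,0,0.001,0,0,0],[0.03,0,0,0.001,0,0,0],[0.03,0,0,0,0,0,0]]' 50
```

```text
time_s: 14.5
ee_pos: [492.4, -243.7, 223.4]
ee_rot: [-180.0, 0.0, 171.7]
force: [-0.3, -0.7, -3.2]
gripper_width: 33.7
time_s: 14.88
ee_pos: [492.3, -243.7, 222.1]
ee_rot: [-180.0, 0.0, 171.7]
force: [-2.0, 0.4, 4.9]
gripper_width: 33.8
```

```bash
python3 -m jog '[[0.03,-0.0022,0.0022,0,0,0,0],[0.03,-0.0022,0.0022,0,0,0,0],[0.03,-0.0022,0.0022,0,0,0,0],[0.03,-0.0022,0.0022,0,0,0,0],[0.03,0,0,0,0,0,0]]' 50; python3 -m jog '[[0.03,0,0.0012,0,0,0,0],[0.03,0,0.0012,0,0,0,0],[0.03,0,0,0,0,0,0],[0.03,0,0,0,0,0,0]]' 50
```

```text
time_s: 15.5
ee_pos: [502.6, -236.5, 222.2]
ee_rot: [-179.9, 0.1, 171.7]
force: [-0.9, -1.0, 6.0]
gripper_width: 33.8
time_s: 16.0
ee_pos: [503.2, -234.3, 222.2]
ee_rot: [-179.9, 0.2, 171.7]
force: [-1.2, -3.1, 5.5]
gripper_width: 34.0
```

```bash
python3 -m jog '[[0.03,0,0.001,0,0,0,0],[0.03,0,0.0006,0,0,0,0],[0.03,0,0,0,0,0,0],[0.03,0,0,0,0,0,0]]' 50; python3 -m jog '[[0.03,0,0.001,0,0,0,0],[0.03,0,0,0,0,0,0],[0.03,0,0,0,0,0,0]]' 50
```

```text
time_s: 16.5
ee_pos: [503.5, -232.8, 222.2]
ee_rot: [-179.9, 0.2, 171.7]
force: [-0.8, -2.8, 5.5]
gripper_width: 33.9
time_s: 16.88
ee_pos: [503.6, -232.4, 222.2]
ee_rot: [-179.8, 0.2, 171.8]
force: [-1.6, -4.9, 4.9]
gripper_width: 33.7
```

```bash
python3 -m jog '[[0.03,-0.001,0,0,0,0,0],[0.03,-0.001,0,0,0,0,0],[0.03,0,0,0,0,0,0],[0.03,0,0,0,0,0,0]]' 50; python3 -m jog '[[0.03,-0.001,0,0,0,0,0],[0.03,0,0,0,0,0,0],[0.03,0,0,0,0,0,0]]' 50
```

```text
time_s: 17.38
ee_pos: [504.4, -232.6, 222.2]
ee_rot: [-179.8, -0.0, 171.8]
force: [-6.0, -5.5, 8.5]
gripper_width: 33.6
time_s: 17.75
ee_pos: [504.9, -232.7, 222.2]
ee_rot: [-179.8, -0.1, 171.8]
force: [-7.2, -6.0, 9.6]
gripper_width: 33.5
```

```bash
python3 -m jog '[[0.03,-0.001,0.001,0,0,0,0],[0.03,-0.0005,0.0005,0,0,0,0],[0.03,0,0,0,0,0,0],[0.03,0,0,0,0,0,0]]' 55; python3 -m jog '[[0.03,-0.001,0.001,0,0,0,0],[0.03,-0.0005,0.0005,0,0,0,0],[0.03,0,0,0,0,0,0],[0.03,0,0,0,0,0,0]]' 55
python3 - <<'E'
from h import *
f=vision.grab_frame("wrist"); np.save("w8.npy",f,allow_pickle=True)
cv2.imwrite("pics/w8.png",f["color"])
f=vision.grab_frame("scene"); np.save("s8.npy",f,allow_pickle=True)
cv2.imwrite("pics/s8.png",cv2.resize(f["color"][100:165,185:275],(780,563),interpolation=cv2.INTER_CUBIC))
s=status.state(); print(s["time_s"],s["ee_pos"],s["ee_rot"],s["force"],s["torque"])
E
```

```text
time_s: 18.25
ee_pos: [505.9, -232.3, 222.3]
ee_rot: [-179.7, -0.2, 171.9]
force: [-10.5, -10.9, 11.8]
gripper_width: 33.7
time_s: 18.75
ee_pos: [506.7, -231.9, 222.4]
ee_rot: [-179.6, -0.3, 171.9]
force: [-14.9, -15.4, 13.4]
gripper_width: 33.6
18.85 [ 506.71751669 -231.93876601  222.42209034] [-179.56394681   -0.32694983  171.93641396] [-14.7816105  -14.29298054  13.44315228] [-2.65964596  2.5959572   0.07357729]
```

View pics/w8.png

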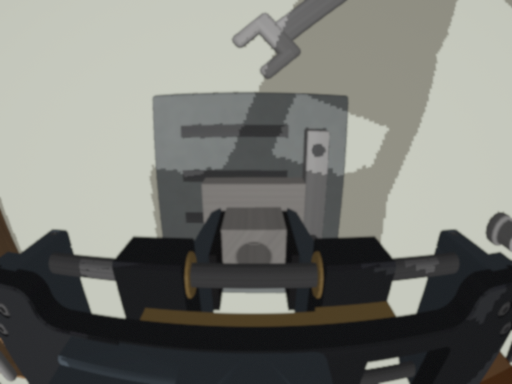

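View pics/s8.png

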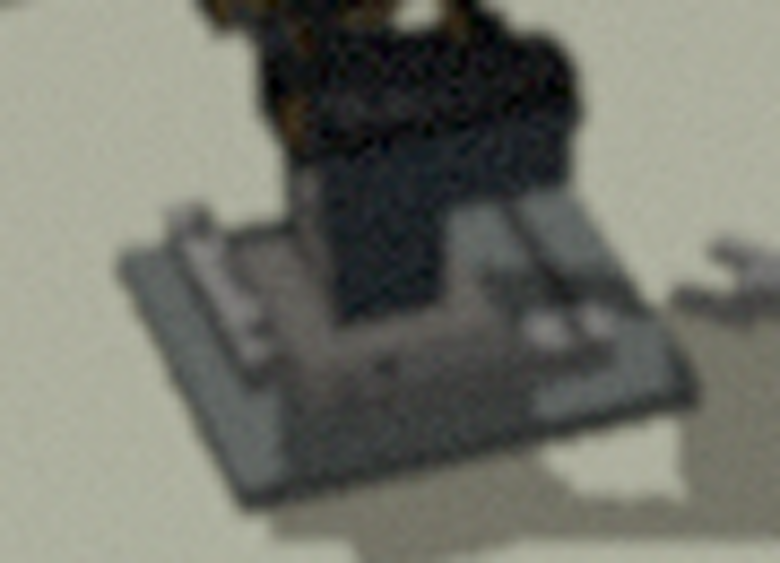

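Both stops are in contact at about 15 N each: w8 shows the flange against the left bar at (305,185), and s8 shows it against both bars. The tool tilts about 0.5° under load, so I'll compute a levelling correction and add some down-force.

```bash
cat > lev.py <<'E'
from h import *
from scipy.spatial.transform import Rotation as R
s=status.state(); A=R.from_euler("xyz",s["ee_rot"],degrees=True); D=R.from_euler("xyz",[180,0,171.7],degrees=True)
print(s["time_s"],s["ee_pos"].round(1),s["ee_rot"].round(2),"rotvec rad",(A.inv()*D).as_rotvec().round(4))
c,sn=.9893,.1461; d=s["ee_pos"][:2]-[541.3,-206.1]
print("tcp in corner frame",round(d@[c,-sn],2),round(d@[sn,c],2),"force far/left",round(s["force"][:2]@[c,-sn],1),round(s["force"][:2]@[sn,c],1),s["force"].round(1),s["torque"].round(2),s["gripper_width"])
E
python3 lev.py
```

```text
18.85 [ 506.7 -231.9  222.4] [-179.56   -0.33  171.94] rotvec rad [-0.0076 -0.0057  0.0041]
tcp in corner frame -30.44 -30.61 force far/left -12.5 -16.3 [-14.8 -14.3  13.4] [-2.66  2.6   0.07] 33.64449376514445
```

```bash
python3 -m jog '[[0.03,-0.0008,0,0.001,-0.004,-0.003,0.002],[0.03,-0.0004,0,0.001,-0.0036,-0.0027,0.002],[0.03,0,0,0,0,0,0],[0.03,0,0,0,0,0,0]]' 60; python3 lev.py
```

```text
time_s: 19.35
ee_pos: [506.3, -232.9, 222.2]
ee_rot: [-179.9, -0.2, 171.8]
force: [-24.5, -18.5, 28.1]
gripper_width: 33.7
19.35 [ 506.3 -232.9  222.2] [-179.86   -0.21  171.81] rotvec rad [-0.0024 -0.0037  0.0019]
tcp in corner frame -30.73 -31.62 force far/left -21.5 -21.8 [-24.5 -18.5  28.1] [-3.26  4.25  0.11] 33.747528545346434
```

```bash
python3 -m jog '[[0.03,0,0,0,-0.002,-0.004,0.001],[0.03,0,0,0,0,0,0],[0.03,0,0,0,0,0,0],[0.03,0,0,0,0,0,0],[0.03,0,0,0,0,0,0],[0.03,0,0,0,0,0,0]]' 60; python3 lev.py
python3 - <<'E'
from h import *
f=vision.grab_frame("wrist"); P=wcloud(f); g=f["color"]
cv2.imwrite("pics/w9.png",cv2.resize(g[80:280,140:360],(660,600),interpolation=cv2.INTER_CUBIC))
f=vision.grab_frame("scene"); np.save("s9.npy",f,allow_pickle=True)
cv2.imwrite("pics/s9.png",cv2.resize(f["color"][100:165,185:275],(780,563),interpolation=cv2.INTER_CUBIC))
cv2.imwrite("pics/s9f.png",f["color"])
E
```

```text
time_s: 20.1
ee_pos: [505.8, -233.1, 222.2]
ee_rot: [-179.9, -0.1, 171.8]
force: [-27.1, -19.5, 29.6]
gripper_width: 33.8
20.1 [ 505.8 -233.1  222.2] [-1.7995e+02 -7.0000e-02  1.7177e+02] rotvec rad [-0.0009 -0.0012  0.0012]
tcp in corner frame -31.18 -31.89 force far/left -24.0 -23.3 [-27.1 -19.5  29.6] [-3.61  4.65  0.  ] 33.776626335228116
```

View pics/w9.png

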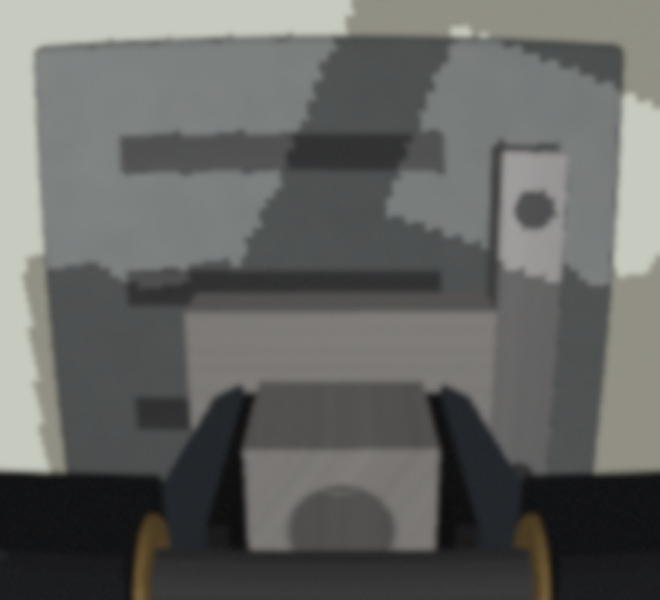

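View pics/s9.png

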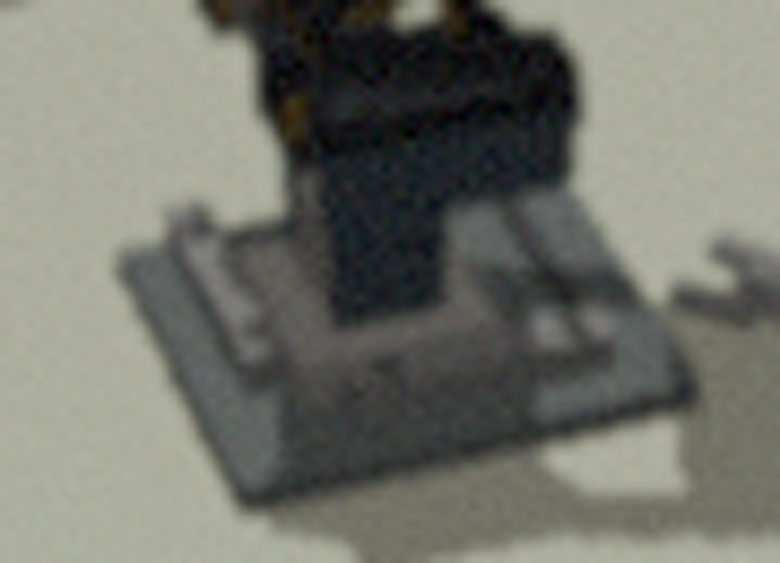

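View pics/s9f.png

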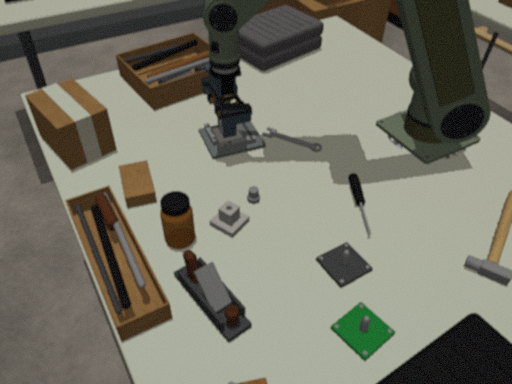

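```bash
python3 -m jog '[[0.03,0,0,0,0,0,0],[0.03,0,0,0,0,0,0],[0.03,0,0,0,0,0,0],[0.03,0,0,0,0,0,0],[0.03,0,0,0,0,0,0],[0.03,0,0,0,0,0,0]]' 60; python3 lev.py
```

```text
time_s: 20.95
ee_pos: [505.8, -233.1, 222.1]
ee_rot: [-179.9, -0.1, 171.8]
force: [-25.9, -21.2, 29.0]
gripper_width: 33.4
20.95 [ 505.8 -233.1  222.1] [-1.7995e+02 -6.0000e-02  1.7177e+02] rotvec rad [-0.0009 -0.0011  0.0012]
tcp in corner frame -31.18 -31.89 force far/left -22.5 -24.8 [-25.9 -21.2  29. ] [-3.57  4.67  0.06] 33.43709912877429
```

Nothing shifted over 0.75 s of holding, so I'm handing the job in.

```bash
python3 -c "
from workcell import ticket
print(ticket.job_done())"
```

```text
the job is handed in; nothing more can be done
None
```

The wide-bored block went all the way down over the dark gauge pin. It is now held flat in the corner of the drilling table, pressed on both stops, and I handed the job in at about 21 s without letting go.

- **Fit on the pin:** the block went on with no side force. It seated at TCP z 220.1, as calculated, and the scene camera read its flange top at about 26 mm (10 mm plate plus 16 mm flange).
- **Corner:** the last readings were about 22 N on the far stop, 25 N on the left stop and 29 N downward, with 60 N of grip set. The tool was level to within 0.1°. The TCP sat at (-31.2, -31.9) mm from the corner, against the expected (-31.1, -32). These stayed steady over a final 0.75 s hold.
- **Mended along the way:** the first push tilted the tool about 0.5°. I levelled it and added down-force.
- **Disagreements:** the scene and top cameras differed from the wrist camera by about 3 to 5 mm, so I used the wrist camera for all fits.
- **Bystanders:** in the last scene picture the jar, collar, plane, box, screwdriver and wrench look unmoved. I checked this by eye only.

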